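Prime the fuel filter and hold its bayonet cap home

ROBOT

A 6-joint arm with a two-finger parallel gripper is mounted at the origin on a cart in front of the work surface, level with it; the furniture and walls round the work are solid. World frame = base frame: x ahead of the robot, y to its left, z up, the work surface at z = 0. Lengths are in mm, angles in rad, forces in N, time in s.
With the tool pointing down it reaches from about 275 to 750 mm from the base axis. Payload 10.2 kg.
Tool frame: the origin (TCP) lies at the very end of the fingers, on their centre line; the grasp point (between the pads) lies 19 mm behind it; z points along the fingers, y is the line along which they close (so a half turn about z gives the same grasp; the last joint's range is limited). The gripper opens to 85 mm and grips with 20 to 120 N. Pads are 22 mm wide; open, the fingers measure 114 mm over their backs; the gripper's body (76 mm by 85 mm) begins 54 mm behind the grasp point. The pads swing forward as they close: fully open they stand 13 mm farther back than shut.
Start: joints at [-1.439, 0.313, 1.498, -0, 1.331, -0.223], TCP at [182.374, -492.312, 231.294] pointing down, gripper open.
Joint ranges: [-2.94, 2.94], [-0.97, 2.17], [0.19, 2.56], [-1.23, 4.37], [0.02, 3.11], [-2.88, 2.88]. Speed limits (rad/s): [2.39, 2.39, 3.01, 3.14, 3.14, 3.14].

INTERFACE

Orientations are given as a unit quaternion [w, x, y, z].
In Python, from rig import * gives the robot as it stands. The module is installed in compiled form; this text tells all that it offers.
- The arm moves only by the shell command python3 -m crank 'ROWS' [FORCE]. ROWS is JSON, a list that holds one entry, the list of rows, each a list of 7 numbers: the shift along the tool's x, y, z in units of 25 mm (1.0 is 25 mm), then the turn, a rotation vector about the tool's x, y, z in units of 8 degrees (1.0 is 8 degrees), then the finger opening in mm, from 0 to 85.4. A call has exactly 8 rows; each row shifts and turns the commanded pose from where the row before left it, along the tool's axes as they then stand; what a row does not reach is not made up. A row lasts 1/10 s, in which the tool goes at most 50 mm and 8.59 degrees, less where a joint would pass 70% of its speed; a pose out of reach is approached as far as the arm can. A call is refused whole if a number of a shift passes 1 or a number of a turn 1, either way. A call with a gripper value outside its range is refused whole. The fingers move at their own pace and stop on an object; FORCE is the grip in N (left out, the last holds). Time passes only in rows, so rows that do not move let the fingers close, or fill a call up. It gives the time, the measured TCP pose, the force, the opening and the grip force at its end, in the units of the state.
- sense(): the state, without advancing time (a new reading comes with each control period).
- capture(name): name is "scene" or "top" or "wrist"; returns the picture (384x512x3 uint8, blue, green, red); there is no depth.
- camera_model(name): a dict with "fx", "fy", "cx", "cy" (pixels), "k1" (the pictures are not rectified: a ray, as slopes to the right and down, at radius r is drawn at 1 + k1 r^2 times it, then the intrinsics apply), "world_from_camera" (4x4, takes a point from camera to world coordinates); the wrist camera has in their place "T_tool_cam" (4x4, takes a point from camera to tool coordinates, whose origin is the TCP and whose axes are the flange's). Camera axes: x right, y up, looking along -z (the intrinsics and any distortion apply to the point x, -y, -z); pixel columns grow to the right and rows downward; lengths in mm; the calibration is good to about 2 mm. A picture is of the moment at which its call begins: read the wrist's pose just before it. camera_model takes no time and is no camera call.
- finish_job(): hands the job in; it is judged then, once.
The state is a dict: "time_s": time; "joints": joint angles; "dq": joint speeds; "tau": joint torques, N m; "eef_pos": TCP position; "ee_rot": TCP orientation; "force": force on the tool from outside, world axes, zero at the start; "wrist_torque": the same for the moment, N m; "grip_width": opening from 0.0 (shut) to 1.0 (fully open); "grip_force": force on a finger pad.
Only numpy, scipy, OpenCV 4.12 (cv2) and the standard library are available. Lean on these libraries where they do the work, as an engineer would, in place of code of your own. Each camera call takes 0.05 s, during which the arm holds its last target. There are 200 camera calls.

TASK

The knurled cap of the grey fuel-oil filter is still sitting loose and high on its pins, so give the black primer plunger a full stroke now, right down to its stop and back up, to drive the air out past the cap. Then turn the cap on the filter until the hidden keyways inside it drop over the pins, push it fully home against its spring so that its rim sits on the filter's shoulder, and finish still holding it down there while I fit the locking clip. Leave the box, the tape and the ring in front of the filter where they are.

Things in the scene. Friction and masses are not known exactly. Their poses are not given: they have to be found in the camera images.
- filter_head: grey cast fuel-oil filter, fixed to the table on a 74 x 186 mm foot. Origin: centre of the foot's underside; y along the foot, z up. At y = -47 mm a round canister (68 mm across, flat top = shoulder, 55 mm above the table) carries the cap; at y = +45 mm stands the primer, casting 48 mm high there. Brass unions at both ends, lower than 45 mm.
- primer_top (a point): centre of the top of the primer's black push head (29 mm across, 73 mm above the table when up, 63 mm when pushed down); it moves with the plunger; the plunger moves straight down.
- primer (a joint): stroke of the primer plunger in m: 0 = up, grows as it is pressed, 0.010 = down on its stop. Its spring takes about 3.5 N to start and 7 N at the stop, and returns it when let go.
- cap_seat (a point): point on the cap's axis at the level of the canister's shoulder (55 mm above the table), fixed in the filter. Rim on this level = home. From 12 to 5 mm above it the turned-in cap goes down freely under its weight; the last 5 mm go against a spring, 6 N at first, 10 N at the bottom (8 N of push besides the cap's weight). Let go, the cap springs back to 5 mm.
- filter_cap: loose dark steel cap, upright, knurled, 56 mm across, 42 mm high, about 0.2 kg, red band at its lower rim; origin: centre of the lower rim, z up its axis. It sits round a 30 mm spigot (1 mm play) and rests, rim 12 mm above the shoulder, on three hidden pins 120 degrees apart. Grip it round the knurl, fingertips above the shoulder.
- gasket_box: small blue carton, 55 x 75 x 40 mm high, in front of the filter; origin at the centre of its underside. Leave it alone.
- tape_ptfe: white roll of thread tape lying flat, 52 mm across, 13 mm high; origin at the centre of its underside. Leave it alone.
- retainer_ring: steel retainer ring lying flat, 62 mm across, 9 mm high; origin at the centre of its underside. Leave it alone.
- cap_top (a point): centre of the cap's flat top, 42 mm above its rim. Inside the cap are three hidden keyways, 120 degrees apart, 9 mm wide for 5 mm pins (0.1 rad of play either way). Where pins and keyways stand cannot be told from these poses: they meet after 0.45 to 1.35 rad of turning clockwise, seen from above; then the cap is free to go down.

How it is judged (in metres and radians):
On the way, in this order (a step that is already met when the one before it is completed fails the run):
1. the primer plunger is pressed down to its stop while the cap still sits high on its pins (value of joint primer above 0.0085 m and z of filter_cap in the frame of cap_seat above 0.009 m), for 0.1 s.
2. the plunger is let back up with the cap still high (value of joint primer below 0.002 m and z of filter_cap in the frame of cap_seat above 0.009 m), for 0.1 s.
3. the cap has been turned and has dropped over the pins (z of filter_cap in the frame of cap_seat below 0.0075 m and horizontal distance between filter_cap and cap_seat below 0.004 m), for 0.1 s.
At the end, for the whole second after the job is handed in: The cap is upright (within 0.08 rad) on its spigot (axis within 4 mm), its rim within 2 mm of the filter's shoulder, still, and held down there by the robot (contact force over 3 N); the primer plunger is back up (within 2 mm); box, tape and ring are within 20 mm of where they stood (z of filter_cap in the frame of cap_seat below 0.002 m and horizontal distance between filter_cap and cap_seat below 0.004 m and angle between filter_cap's own z axis and vertical below 0.08 rad and linear speed of filter_cap below 0.02 m/s and contact force between any of the fingers, the arm and filter_cap above 3 N and value of joint primer below 0.002 m and distance of each of gasket_box, tape_ptfe, retainer_ring from where it was at the start of the episode below 0.02 m); the arm keeps its last pose, push and grip.
It fails at once if the blue carton is pushed away (distance of gasket_box from where it was at the start of the episode above 0.02 m).
It fails at once if the tape roll is pushed away (distance of tape_ptfe from where it was at the start of the episode above 0.02 m).
It fails at once if the retainer ring is pushed away (distance of retainer_ring from where it was at the start of the episode above 0.02 m).
It also fails if it takes over 54 s, if anything falls off the work surface, if the arm or the gripper's body presses on something with over 40 N, if the wrist force passes 120 N, or if a joint passes its speed limit or range.

## Working session

There is one attempt and no reset: what is moved stays moved. The work goes in short steps, Python scripts to look and compute and a shell command to move; the robot and the scene stay as the last step left them, time stands still between calls to the robot, and variables do not carry over. Pictures are saved under pics/ and viewed, at most 10 in all, crops included, and the job is handed in when it is done.

```bash
mkdir -p pics; python3 - <<'E'
from rig import *
import cv2
s=sense();print({k:s[k] for k in('time_s','eef_pos','ee_rot','force','grip_width')})
a=capture("scene");b=capture("top")
cv2.imwrite('pics/scene.png',a);cv2.imwrite('pics/top.png',b)
for n in("scene","top","wrist"):print(camera_model(n))
E
```

```text
{'time_s': 0.0, 'eef_pos': array([ 182.35121314, -492.04817903,  230.7468069 ]), 'ee_rot': array([-6.36144823e-04,  9.84302440e-01,  1.76488811e-01,  2.94730742e-05]), 'force': array([ 0.33041984,  0.06404102, -0.45229064]), 'grip_width': 1.0019006775462225}
{'fx': 455.42813936392713, 'fy': 455.42813936392713, 'cx': 264.9723582595764, 'cy': 193.19933012000274, 'k1': -0.11181784810367863, 'world_from_camera': array([[-1.26197738e-01, -6.50887613e-01,  7.48611679e-01,
         1.10852304e+03],
       [ 9.91977715e-01, -8.84081886e-02,  9.03559890e-02,
         2.42188051e+02],
       [ 7.37180854e-03,  7.54008824e-01,  6.56822921e-01,
         6.35133464e+02],
       [ 0.00000000e+00,  0.00000000e+00,  0.00000000e+00,
         1.00000000e+00]])}
{'fx': 430.6000174655088, 'fy': 430.6000174655088, 'cx': 250.60750172917383, 'cy': 191.8793237178744, 'k1': -0.13168824654310007, 'world_from_camera': array([[ 2.23249641e-02,  9.95366486e-01, -9.35262261e-02,
         3.64881803e+02],
       [-9.99405066e-01,  2.46793099e-02,  2.40924486e-02,
         1.58262508e+02],
       [ 2.62889786e-02,  9.29327211e-02,  9.95325273e-01,
         9.44751520e+02],
       [ 0.00000000e+00,  0.00000000e+00,  0.00000000e+00,
         1.00000000e+00]])}
{'fx': 286.68286269555676, 'fy': 286.68286269555676, 'cx': 254.65650283261675, 'cy': 193.14941713943327, 'k1': -0.03486356675069203, 'T_tool_cam': array([[-5.30166833e-04,  9.57207038e-01,  2.89403535e-01,
         7.40061339e+01],
       [ 9.99999197e-01,  1.74427070e-04,  1.25500744e-03,
        -4.77454429e-02],
       [ 1.15082214e-03,  2.89403968e-01, -9.57206362e-01,
        -1.41976720e+02],
       [ 0.00000000e+00,  0.00000000e+00,  0.00000000e+00,
         1.00000000e+00]])}
```

View pics/scene.png

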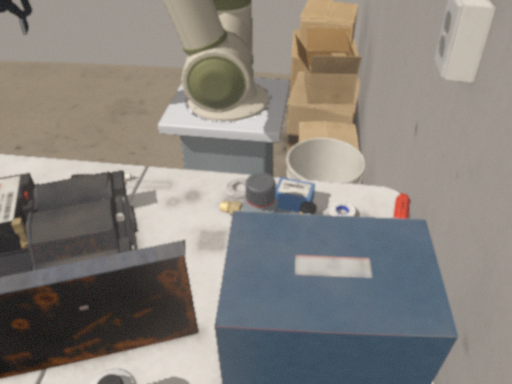

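View pics/top.png

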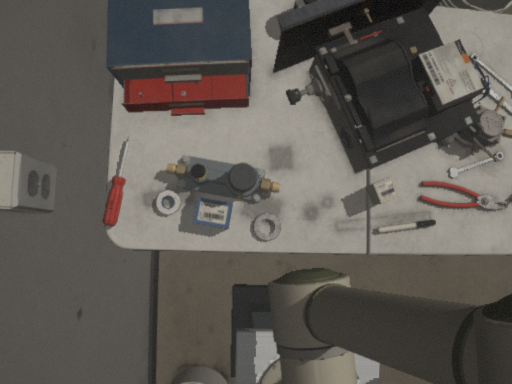

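The top view shows the cap at about (243,178), the primer at (198,172), the box at (213,211), the tape at (167,203) and the ring at (266,227). A tall toolbox stands behind them. Next I'll find these accurately on an enlarged crop.

```bash
cat > h.py <<'E'
import numpy as np, cv2
from rig import *
from scipy.spatial.transform import Rotation as R
def pose(s):
    q=s['ee_rot'];T=np.eye(4);T[:3,:3]=R.from_quat([q[1],q[2],q[3],q[0]]).as_matrix();T[:3,3]=s['eef_pos'];return T
def cast(name,px,z,s=None):
    m=camera_model(name);K=np.array([[m['fx'],0,m['cx']],[0,m['fy'],m['cy']],[0,0,1.]])
    u=cv2.undistortPoints(np.array(px,float).reshape(-1,1,2),K,np.array([m['k1'],0,0,0.]))[:,0]
    T=m['world_from_camera'] if 'world_from_camera' in m else pose(s)@m['T_tool_cam']
    d=np.c_[u[:,0],-u[:,1],-np.ones(len(u))]@T[:3,:3].T;o=T[:3,3]
    return o+d*((z-o[2])/d[:,2])[:,None]
E
python3 - <<'E'
from h import *
b=cv2.imread('pics/top.png');a=cv2.imread('pics/scene.png')
c=cv2.resize(b[135:250,140:300],None,fx=5,fy=5,interpolation=cv2.INTER_CUBIC)[:575]
cv2.imwrite('pics/crop.png',c)
print(cast("top",[(243,178)],109),cast("top",[(198,172)],73),cast("top",[(213,211)],40),cast("top",[(167,203)],13),cast("top",[(266,227)],9))
E
```

```text
[[470.29474964 153.51719232 109.        ]] [[484.87087363 245.43859083  73.        ]] [[407.6185845  214.44529171  40.        ]] [[423.72181946 316.49722193  13.        ]] [[377.07473535 100.48129596   9.        ]]
```

View pics/crop.png

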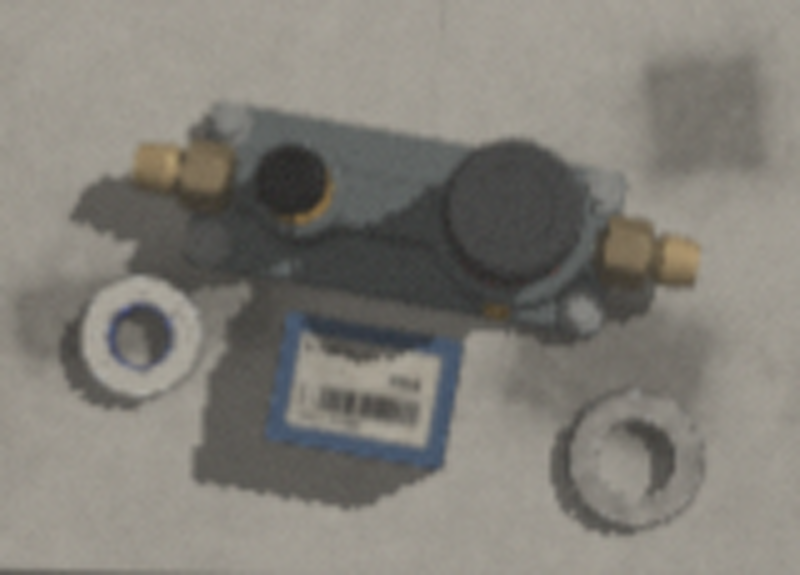

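```bash

python3 -m crank '[[[0.5,-0.5,0,0,0,0,0],[0.86,-0.91,0,0,0,0,0],[0.86,-0.91,0,0,0,0,0],[0.86,-0.91,0,0,0,0,0],[0.86,-0.91,0,0,0,0,0],[0.86,-0.91,0,0,0,0,0],[0.86,-0.91,0,0,0,0,0],[0.86,-0.91,0,0,0,0,0]]]' 40
python3 -m crank '[[[0.86,-0.91,0,0,0,0,0],[0.86,-0.91,0,0,0,0,0],[0.86,-0.91,0,0,0,0,0],[0.86,-0.91,0,0,0,0,0],[0.86,-0.91,0,0,0,0,0],[0.86,-0.91,0,0,0,0,0],[0.86,-0.91,0,0,0,0,0],[0.86,-0.91,0,0,0,0,0]]]'
python3 -m crank '[[[0.86,-0.91,0,0,0,0,0],[0.86,-0.91,0,0,0,0,0],[0.86,-0.91,0,0,0,0,0],[0.86,-0.91,0,0,0,0,0],[0.86,-0.91,0,0,0,0,0],[0.86,-0.91,0,0,0,0,0],[0.86,-0.91,0,0,0,0,0],[0.4,-0.4,0,0,0,0,0]]]'
python3 - <<'E'
from h import *
print(cast("top",[(243.1,176.9),(198.2,171.2)],109)[0],cast("top",[(198,171)],73))
s=sense();print(s['joints'],s['eef_pos'],s['force'])
w=capture("wrist");cv2.imwrite('pics/w1.png',w);np.save('w1.npy',np.r_[s['eef_pos'],s['ee_rot']])
E
```

```text
time_s: 0.9
eef_pos: [275.8, -273.3, 231.1]
ee_rot: [-0.0, 0.984, 0.176, -0.0]
force: [0.8, 0.9, 1.1]
grip_width: -0.005
grip_force: 0.0
time_s: 1.7
eef_pos: [373.8, -42.9, 231.2]
ee_rot: [-0.0, 0.984, 0.176, -0.0]
force: [-0.9, -1.3, 0.0]
grip_width: 0.004
grip_force: 0.0
time_s: 2.5
eef_pos: [465.6, 172.1, 230.8]
ee_rot: [-0.0, 0.984, 0.177, -0.0]
force: [-0.0, -0.4, 0.1]
grip_width: 0.0
grip_force: 0.0
[472.46703714 153.37398835 109.        ] [[486.92997596 245.51111487  73.        ]]
[1.17370596e-01 2.50404184e-01 1.58169556e+00 2.59501006e-04
 1.31022232e+00 1.33147312e+00] [465.55648449 172.0650966  230.84557944] [-0.0176236  -0.38072714  0.05347859]
```

View pics/w1.png

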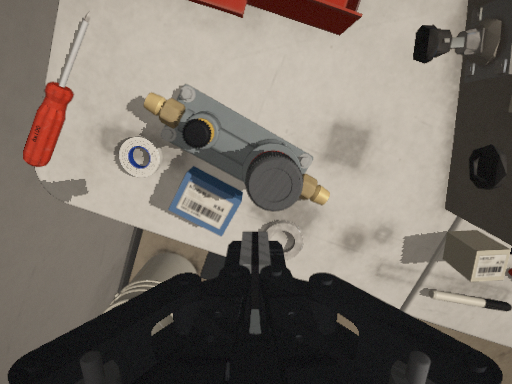

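The wrist view shows the cap top at about (277,181) and the primer head at about (198,132). I'll refine both with dark masks.

```bash
cat > loc.py <<'E'
from h import *
def head(img,win,thr):
    x0,y0,x1,y1=win;g=cv2.cvtColor(img,cv2.COLOR_BGR2GRAY)[y0:y1,x0:x1]
    m=cv2.morphologyEx((g<thr).astype(np.uint8),cv2.MORPH_OPEN,np.ones((3,3)))
    cs=max(cv2.findContours(m,0,2)[0],key=cv2.contourArea)
    (x,y),r=cv2.minEnclosingCircle(cs);return (x+x0,y+y0),r,cv2.contourArea(cs)/(np.pi*r*r)
E
python3 - <<'E'
from loc import *
w=cv2.imread('pics/w1.png');v=np.load('w1.npy');s={'eef_pos':v[:3],'ee_rot':v[3:]}
for t in(40,50,60):
    p,r,f=head(w,(175,110,225,155),t);print('primer',t,p,r,f,cast('wrist',[p],73,s))
g=cv2.medianBlur(cv2.cvtColor(w,cv2.COLOR_BGR2GRAY),3)
for n,(x0,y0,x1,y1),a,b,z in(('cap',(225,130,325,225),24,36,109),('pr',(170,105,230,160),12,20,73)):
    c=cv2.HoughCircles(cv2.resize(g[y0:y1,x0:x1],None,fx=4,fy=4),cv2.HOUGH_GRADIENT,1,20,param1=80,param2=15,minRadius=4*a,maxRadius=4*b)
    for q in c[0][:4]:
        p=(x0+q[0]/4,y0+q[1]/4);print(n,p,q[2]/4,cast('wrist',[p],z,s))
w2=cv2.resize(w[100:220,165:335],None,fx=4.5,fy=4.5,interpolation=cv2.INTER_CUBIC);cv2.imwrite('pics/w1c.png',w2)
E
```

```text
primer 40 (196.10000038146973, 133.10000038146973) 14.283656120300293 0.7933454084940287 [[489.23185405 245.79257533  73.        ]]
primer 50 (196.0, 133.0) 14.4223051071167 0.898294769068803 [[489.29326809 245.91960597  73.        ]]
primer 60 (195.3636360168457, 133.45454597473145) 15.038618087768555 0.875436502699158 [[488.62369012 246.4005848   73.        ]]
cap (np.float32(273.625), np.float32(181.125)) 30.15 [[477.39847565 157.72528917 109.        ]]
cap (np.float32(271.875), np.float32(175.625)) 31.975 [[481.80817679 161.23692485 109.        ]]
cap (np.float32(277.625), np.float32(176.125)) 35.025 [[483.25418375 155.96965434 109.        ]]
cap (np.float32(270.375), np.float32(169.375)) 25.625 [[486.92001537 164.74975079 109.        ]]
pr (np.float32(196.875), np.float32(133.625)) 14.225 [[488.9987304 244.8827249  73.       ]]
```

View pics/w1c.png

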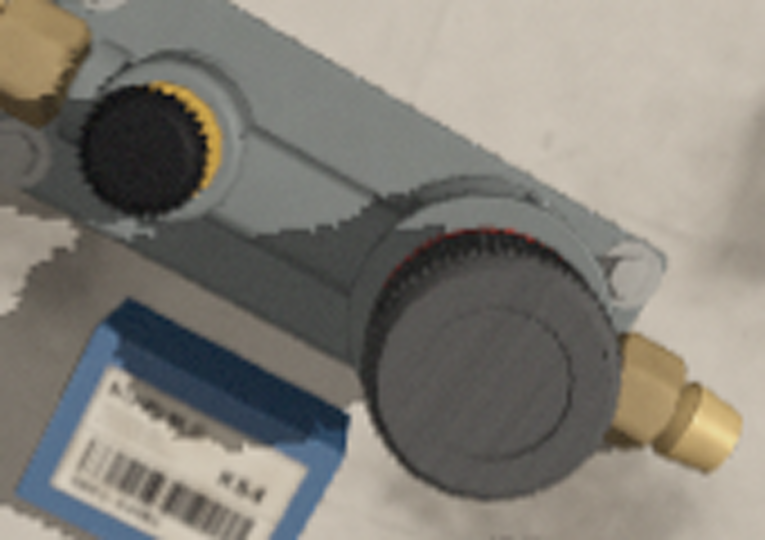

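```bash

python3 -m crank '[[[0.47,-0.61,0.4,0,0,0,0],[0.47,-0.61,0.4,0,0,0,0],[0.47,-0.61,0.4,0,0,0,0],[0.46,-0.61,0.4,0,0,0,0],[0,0,1,0,0,0,0],[0,0,1,0,0,0,0],[0,0,1,0,0,0,0],[0,0,0.8,0,0,0,0]]]'
python3 -m crank '[[[0,0,0.3,0,0,0,0],[0,0,0.2,0,0,0,0],[0,0,0.2,0,0,0,0],[0,0,0.15,0,0,0,0],[0,0,0.15,0,0,0,0],[0,0,0.1,0,0,0,0],[0,0,0,0,0,0,0],[0,0,0,0,0,0,0]]]'
```

```text
time_s: 3.35
eef_pos: [487.5, 242.5, 94.9]
ee_rot: [0.0, 0.984, 0.176, -0.001]
force: [0.4, -0.8, 0.9]
grip_width: 0.002
grip_force: 0.0
time_s: 4.15
eef_pos: [488.3, 243.7, 69.3]
ee_rot: [0.0, 0.984, 0.177, 0.0]
force: [-0.0, -0.0, 4.2]
grip_width: 0.005
grip_force: 2.1
```

```bash

python3 -m crank '[[[0,0,0.1,0,0,0,0],[0,0,0.1,0,0,0,0],[0,0,0.07,0,0,0,0],[0,0,0.04,0,0,0,0],[0,0,0,0,0,0,0],[0,0,0,0,0,0,0],[0,0,0,0,0,0,0],[0,0,0,0,0,0,0]]]'
```

```text
time_s: 4.95
eef_pos: [488.4, 243.8, 62.7]
ee_rot: [0.0, 0.984, 0.177, 0.001]
force: [-4.7, -3.1, 18.8]
grip_width: -0.001
grip_force: 9.7
```

```bash

python3 -m crank '[[[0,0,-0.3,0,0,0,0],[0,0,-0.6,0,0,0,0],[0,0,-1,0,0,0,0],[0,0,-1,0,0,0,0],[0,0,-1,0,0,0,0],[0,0,-1,0,0,0,85],[-0.9,0.8,0,0,0,0,85],[-0.9,0.8,0,0,0,0,85]]]'
python3 -m crank '[[[0,0.8,0,0,0,0,85],[0,0.75,0,0,0,0,85],[0,0,0,0,0,-1,85],[0,0,0,0,0,-1,85],[0,0,0,0,0,-1,85],[0,0,0,0,0,-1,85],[0,0,0,0,0,-1,85],[0,0,0,0,0,0,85]]]'
python3 - <<'E'
from loc import *
s=sense();print(s['joints'],s['eef_pos'],s['force'])
w=capture("wrist");cv2.imwrite('pics/w2.png',w);np.save('w2.npy',np.r_[s['eef_pos'],s['ee_rot']])
E
```

```text
time_s: 5.75
eef_pos: [459.2, 190.2, 183.4]
ee_rot: [-0.0, 0.984, 0.177, 0.0]
force: [-0.1, -1.3, 1.1]
grip_width: 0.507
grip_force: 0.0
time_s: 6.55
eef_pos: [472.9, 154.3, 183.0]
ee_rot: [-0.0, 0.864, 0.503, -0.0]
force: [-0.1, 0.7, 0.0]
grip_width: 0.995
grip_force: 0.0
[7.92936178e-02 2.97432311e-01 1.65036749e+00 1.45326641e-04
 1.19474118e+00 5.95871492e-01] [472.87722848 154.27612489 183.03377735] [-0.05602025  0.664017    0.00876746]
```

View pics/w2.png

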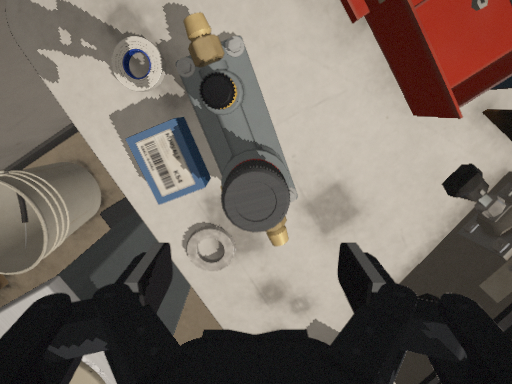

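Cap top disc is centred at about (256,196), between the fingers at columns 150 and 360. I'll cast that onto the cap-top plane.

```bash
python3 - <<'E'
from loc import *
w=cv2.imread('pics/w2.png');v=np.load('w2.npy');s={'eef_pos':v[:3],'ee_rot':v[3:]}
g=cv2.cvtColor(w,cv2.COLOR_BGR2GRAY)
# left/right edges of the disc on rows around 196
for y in(190,196,202):print(y,g[y,212:230],g[y,282:300])
print(g[222:242,256])
print(cast('wrist',[(256,196),(256,194)],109,s)); print(cast('wrist',[(218,90)],73,s))
E
```

```text
190 [175 175 176 175 173 173 173 172 173 129  63  42  45  41  64  82  86  84] [ 82  82  85  83  83  84  58  78 119 146 161 159 161 151 174 186 185 179]
196 [159 159 160 163 163 160 159 155 152  86  44  46  55  81  86  83  85  83] [ 85  86  86  87  87  88  88  90 160 166 169 170 163 162 151 142 182 184]
202 [146 147 148 150 151 151 149 148 140  99  57  43  62  82  82  87  84  87] [ 85  86  87  87  86  92  91 115 167 177 183 184 183 183 181 179 176 174]
[ 83  83  84  89  88  85  86  84  85  99 132 154 157 158 156 155 152 150
 149 149]
[[476.85073717 159.44946104 109.        ]
 [477.66488063 160.88533201 109.        ]]
[[489.47298873 245.60724739  73.        ]]
```

```bash

python3 -m crank '[[[0.06,0.04,0.5,0,0,0,85],[0,0,0.8,0,0,0,85],[0,0,0.8,0,0,0,85],[0,0,0.8,0,0,0,85],[0,0,0.7,0,0,0,85],[0,0,0.5,0,0,0,85],[0,0,0.3,0,0,0,85],[0,0,0.05,0,0,0,85]]]' 40
python3 -m crank '[[[0,0,0,0,0,0,70],[0,0,0,0,0,0,62],[0,0,0,0,0,0,58],[0,0,0,0,0,0,50],[0,0,0,0,0,0,40],[0,0,0,0,0,0,40],[0,0,0,0,0,0,40],[0,0,0,0,0,0,40]]]' 40
```

```text
time_s: 7.4
eef_pos: [474.4, 155.0, 71.5]
ee_rot: [-0.0, 0.865, 0.502, -0.001]
force: [0.0, 0.2, -0.3]
grip_width: 0.996
grip_force: 0.0
time_s: 8.2
eef_pos: [475.4, 155.0, 73.0]
ee_rot: [0.0, 0.865, 0.502, 0.001]
force: [0.3, -1.6, 6.5]
grip_width: 0.641
grip_force: 41.6
```

```bash

python3 -m crank '[[[0,0,0.04,0,0,0.5,40],[0,0,0,0,0,1,40],[0,0,0,0,0,1,40],[0,0,0,0,0,0.5,40],[0,0,0,0,0,0.5,40],[0,0,0,0,0,0,40],[0,0,0,0,0,0,40],[0,0,0,0,0,0,40]]]' 40
python3 -c "
from h import *
s=sense();print(s['joints'][5],s['wrist_torque'],s['force'])"
```

```text
time_s: 9.0
eef_pos: [475.8, 155.2, 72.7]
ee_rot: [0.0, 0.961, 0.278, 0.002]
force: [-1.7, 0.3, 13.1]
grip_width: 0.645
grip_force: 42.1
1.0874150095414032 [ 0.03676306  0.11125262 -0.17933401] [-1.66713513  0.28364364 13.06010642]
```

```bash

python3 -m crank '[[[0,0,0,0,0,0.25,40],[0,0,0,0,0,0.25,40],[0,0,0,0,0,0.25,40],[0,0,0,0,0,0.25,40],[0,0,0,0,0,0,40],[0,0,0,0,0,0,40],[0,0,0,0,0,0,40],[0,0,0,0,0,0,40]]]'
```

```text
time_s: 9.8
eef_pos: [475.8, 154.9, 72.4]
ee_rot: [0.0, 0.978, 0.211, 0.001]
force: [1.4, -1.8, 9.9]
grip_width: 0.643
grip_force: 41.9
```

```bash

python3 -m crank '[[[0,0,0,0,0,0.25,40],[0,0,0,0,0,0.25,40],[0,0,0,0,0,0.25,40],[0,0,0,0,0,0.25,40],[0,0,0,0,0,0,40],[0,0,0,0,0,0,40],[0,0,0,0,0,0,40],[0,0,0,0,0,0,40]]]'
```

```text
time_s: 10.6
eef_pos: [474.6, 155.1, 71.2]
ee_rot: [-0.0, 0.99, 0.142, -0.0]
force: [0.7, 0.4, -2.4]
grip_width: 0.641
grip_force: 42.4
```

The cap dropped: the load vanished and the height fell. Now I'll push it down.

```bash

python3 -m crank '[[[0,0,0.06,0,0,0.2,40],[0,0,0.06,0,0,0,40],[0,0,0.06,0,0,0,40],[0,0,0.04,0,0,0,40],[0,0,0,0,0,0,40],[0,0,0,0,0,0,40],[0,0,0,0,0,0,40],[0,0,0,0,0,0,40]]]'
```

```text
time_s: 11.4
eef_pos: [474.8, 155.0, 65.9]
ee_rot: [0.0, 0.992, 0.128, 0.0]
force: [-2.7, -1.0, 3.8]
grip_width: 0.642
grip_force: 42.5
```

```bash

python3 -m crank '[[[0,0,0.06,0,0,0,60],[0,0,0.06,0,0,0,40],[0,0,0.06,0,0,0,40],[0,0,0.06,0,0,0,40],[0,0,0.04,0,0,0,40],[0,0,0,0,0,0,40],[0,0,0,0,0,0,40],[0,0,0,0,0,0,40]]]' 40
```

```text
time_s: 12.2
eef_pos: [475.0, 155.1, 59.2]
ee_rot: [-0.0, 0.992, 0.128, 0.0]
force: [-2.0, 0.9, 7.8]
grip_width: 0.643
grip_force: 41.1
```

In that call I typed a 60 mm opening in the first row, so the grip may have slipped. I'll regrip higher, with the cap at its known 5 mm spring height, so that the final push is unambiguous.

```bash

python3 -m crank '[[[0,0,0,0,0,0,75],[0,0,0,0,0,0,75],[0,0,0,0,0,0,75],[0,0,-0.2,0,0,0,75],[0,0,-0.24,0,0,0,75],[0,0,0,0,0,0,75],[0,0,0,0,0,0,75],[0,0,0,0,0,0,75]]]' 50
python3 -m crank '[[[0,0,0,0,0,0,62],[0,0,0,0,0,0,58],[0,0,0,0,0,0,40],[0,0,0,0,0,0,40],[0,0,0,0,0,0,40],[0,0,0,0,0,0,40],[0,0,0,0,0,0,40],[0,0,0,0,0,0,40]]]' 50
```

```text
time_s: 13.0
eef_pos: [474.7, 155.0, 69.8]
ee_rot: [-0.0, 0.992, 0.128, -0.0]
force: [0.7, 0.6, -0.7]
grip_width: 0.879
grip_force: 0.0
time_s: 13.8
eef_pos: [474.7, 155.0, 69.8]
ee_rot: [0.0, 0.992, 0.128, -0.0]
force: [-1.6, -0.9, 4.6]
grip_width: 0.639
grip_force: 51.7
```

Rim is now about 5 mm up with the TCP at 69.8, so home should be at TCP ≈ 65.

```bash

python3 -m crank '[[[0,0,0.06,0,0,0,40],[0,0,0.06,0,0,0,40],[0,0,0.06,0,0,0,40],[0,0,0.04,0,0,0,40],[0,0,0,0,0,0,40],[0,0,0,0,0,0,40],[0,0,0,0,0,0,40],[0,0,0,0,0,0,40]]]' 50
```

```text
time_s: 14.6
eef_pos: [474.8, 155.0, 65.0]
ee_rot: [0.0, 0.992, 0.128, 0.0]
force: [-5.2, -0.9, 14.0]
grip_width: 0.641
grip_force: 52.8
```

```bash

python3 -m crank '[[[0,0,0.04,0,0,0,40],[0,0,0,0,0,0,40],[0,0,0,0,0,0,40],[0,0,0,0,0,0,40],[0,0,0,0,0,0,40],[0,0,0,0,0,0,40],[0,0,0,0,0,0,40],[0,0,0,0,0,0,40]]]' 50
python3 - <<'E'
from h import *
a=capture("wrist");b=capture("scene");cv2.imwrite('pics/e.png',np.vstack([cv2.resize(a[130:290,150:360],(630,480),interpolation=cv2.INTER_CUBIC)[:300],cv2.resize(b[160:220,210:336],(630,300),interpolation=cv2.INTER_CUBIC)]))
E
```

```text
time_s: 15.4
eef_pos: [474.8, 155.1, 64.9]
ee_rot: [0.0, 0.992, 0.128, 0.0]
force: [-9.5, -2.0, 25.1]
grip_width: 0.639
grip_force: 53.7
```

View pics/e.png

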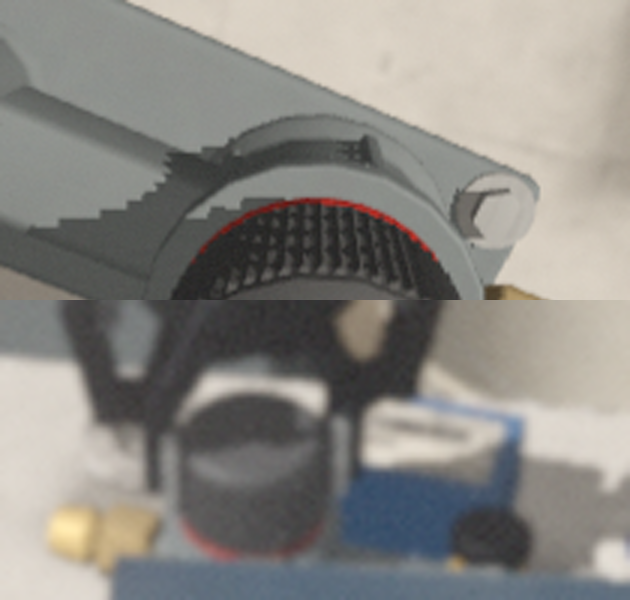

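The wrist crop shows the red rim sitting on the shoulder with no gap. In the scene crop the primer is up at about (490,540) and the box is in place. The force rose from 14 to 25 N with only 0.1 mm of motion, so the cap is hard home. I'm handing in.

```bash
python3 -c "
from rig import *
print(finish_job())"
```

```text
the job is handed in; nothing more can be done
None
```

The primer got its full stroke, and the cap was turned until it dropped over its pins and pressed home on the shoulder. The robot is still holding it down with about 25 N for the clip, and the job is handed in, though it returned no verdict.

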